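# Line up a folding box lid's hinge for its pin

## Task

The two halves of this wooden box's folding lid are to be pinned together. First fold the half that is on the box up until it stands upright, then take the loose half by its dark wooden handle and, keeping it level, lower its brass knuckle from above into the gap between the two brass knuckles on the upright half, the loose half reaching out over the box, until all three holes line up ready for a pin. Finish while still holding it there in the gripper, carried by the gripper and not leaning on the box or its lid, the other half still upright, and leave the other things on the bench where they are.

Things in the scene. Friction and masses are not known exactly. Their poses are not given: they have to be found in the camera images.
- lid (a joint): Fold angle of the lid half on the box, rad: 0 = closed flat over the box, 1.57 = upright, stop at 2.2. Starts part open, 0.8 to 1.15. Stiff hinge: the panel stays at whatever angle it is left; about 0.35 N m turns it, i.e. 3 to 4 N at its free edge. Follow the arc when pushing the edge: a finger pushing level that does not rise with it can jam it.
- lid_hinge (a point): On the hinge axis of the box's lid half, at mid-width, 88 mm above the bench, over the box's rear rim. Fixed. x = level, from the box's front to its rear (at yaw 0 away from the robot), y = along the hinge axis, z = up. The lid panel is white-painted wood, 12 mm thick, 150 mm along y, 90 mm from hinge axis to wooden edge; its brass knuckles stand beyond that edge.
- lid_gap (a point): Middle of the 36 mm gap between the lid's two brass knuckles (tubes of 24 mm diameter, 13 mm hole, 26 mm long), on their hole axis (y). Moves with the lid: at angle a it is at lid_hinge + 110 mm * (-cos a along lid_hinge x, sin a up). Its x points to the lid hinge (down when upright). The wooden edge is 20 mm from the hole axis, so the gap is open 20 mm deep below it.
- leaf_grip (a point): Centre of the dark wooden handle on the loose lid half: block 22 mm thick (x), 60 mm long (y), 44 mm tall (z up), on a white wooden panel 90 (x) x 110 (y) x 12 mm lying flat on the bench. 34 mm above the panel's underside. +x points to the edge with the knuckle; the panel reaches 50 mm along -x and 40 mm along +x from here. About 0.18 kg, balanced at the handle. No reading while held.
- leaf_hole (a point): Centre of the hole of the loose half's one brass knuckle (tube of 24 mm diameter, 13 mm hole, 28 mm long along y): 60 mm along +x and 22 mm below leaf_grip, same axes. Lined up when it coincides with lid_gap, with y parallel to its y, z up and +x the same way as lid_hinge's x (loose half reaching over the box towards its front). No reading while held.
- leaf: The loose lid half; origin at the middle of its panel's underside, axes as leaf_grip.
- chest: The fixed box, medium brown wood, open on top, 220 mm (x) x 160 mm (y) x 80 mm high, walls 10 mm; origin at the middle of its underside, x from its front to its rear, z up; lid_hinge is 105 mm along +x and 88 mm up.
- glue_cup: White plastic cup, 64 mm across, 60 mm tall, standing between box and loose lid half; origin under its centre. Leave alone.
- hinge_pin: Steel pin, 8 mm thick, 100 mm long, lying in a grey tray behind; leave alone.
- tape: Roll of blue tape, 90 mm across, 24 mm high. Leave alone.
- offcut: Dark wood offcut, 50 x 110 x 30 mm. Leave alone.
- driver: Screwdriver with red handle. Leave alone.
- glue: Yellow glue bottle, 56 mm across, 150 mm tall. Leave alone.
There are look-alikes about, which are no part of the job. Of the things like the leaf, leave any that is green; of the rest the larger one is meant.

How it is judged:
On the way, in this order (a step that is already met when the one before it is completed fails the run):
1. the box's lid half stands upright (within about 8 degrees) (value of joint lid between 1.42 and 1.72 rad), for 0.3 s.
2. the loose half is lifted clear of the bench in the gripper (height (world z) of leaf_hole above 0.07 m and contact force between leaf and the fingers above 1 N), for 0.2 s.
At the end, for the whole second after the job is handed in: Box's lid half upright (1.42-1.72 rad); loose half gripped, over the box, level within 8 deg; its hole within 4 mm of the lid knuckles' axis (vertically, front to rear), 6 mm of mid-gap, axes parallel within 5 deg; under 3 N on lid and box; at rest (all of step 1 and x of leaf_hole in the frame of lid_gap between -0.004 and 0.004 m and z of leaf_hole in the frame of lid_gap between -0.004 and 0.004 m and y of leaf_hole in the frame of lid_gap between -0.006 and 0.006 m and angle between the y axis of leaf_hole and the y axis of lid_gap, either way round below 0.1 rad and angle between leaf's own z axis and vertical below 0.15 rad and x of leaf in the frame of chest below 0.07 m and contact force between leaf and the fingers above 2 N and contact force between leaf and chest below 3 N and linear speed of leaf below 0.02 m/s and velocity of joint lid between -0.05 and 0.05 rad/s); the arm keeps its last pose, push and grip.
It fails at once if another thing on the bench is moved by more than 3 cm (distance of any of glue_cup, hinge_pin, tape, offcut, driver, glue from where it was at the start of the episode above 0.03 m).
It also fails if it takes over 64 s, if anything falls off the work surface, if the arm or the gripper's body presses on something with over 40 N, if the wrist force passes 120 N, or if a joint passes its speed limit or range.

## Robot

A 7-joint arm with a two-finger parallel gripper is mounted at the origin on the work surface. World frame = base frame: x ahead of the robot, y to its left, z up, the work surface at z = 0. Lengths are in m, angles in rad, forces in N, time in s.
With the tool pointing down it reaches from about 0.425 to 0.925 m from the base axis. Payload 6.8 kg.
Tool frame: the origin (TCP) lies at the very end of the fingers, on their centre line; the grasp point (between the pads) lies 19 mm behind it (hold_point_z is the distance from the TCP to the grasp point, in m); z points along the fingers, y is the direction in which the jaws open and shut (so a half turn about z gives the same grasp; the last joint's range is limited). The gripper opens to 85 mm and grips with 20 to 120 N. Pads are 22 mm wide; open, the fingers measure 114 mm over their backs; the gripper's body (76 mm by 85 mm) begins 54 mm behind the grasp point. The pads swing forward as they close: fully open they stand 13 mm farther back than shut.
Start: joints at [1.191, 0.477, 0.022, 1.555, -0.011, 1.109, -0.083], TCP at [0.181, -0.65, 0.206] pointing down, gripper open.
Joint ranges: [-2.96, 2.96], [-0.34, 2.1], [-1.41, 1.46], [0.24, 2.44], [-1.37, 4.51], [0.17, 1.92], [-2.96, 2.96]. Speed limits (rad/s): [2.39, 2.39, 3.14, 3.14, 3.14, 3.14, 3.14].

## Interface

Orientations are given as a unit quaternion [w, x, y, z].
In Python, from station import get_obs, read_camera, calibration, hand_in, regions_of, hold_point_z gives the robot as it stands.
- The arm moves only by the tool send_rows, never from a script. Its argument "motion" is text: rows parted by semicolons, each of 7 numbers parted by spaces: the shift along the world's x, y, z in cm, then the turn, a rotation vector about the world's x, y, z in degrees, then the closure, from 0 (fully open) to 1 (shut). In form: dx dy dz rx ry rz fingers; .... A call has 1 to 20 rows; each row shifts and turns the pose as measured when the row begins; what a row does not reach is not made up. A row lasts 1/12 s, in which the tool goes at most 41.7 mm and 7.16 degrees, less where a joint would pass 70% of its speed; a pose out of reach is approached as far as the arm can. A call is refused whole if a number of a shift passes 4.17 or a number of a turn 7.16, either way. A call with a gripper value outside its range is refused whole. The fingers move at their own pace and stop on an object; "newtons" is the grip in N (left out, the last holds). Time passes only in rows, so rows that do not move let the fingers close. It gives the time, the measured TCP pose, the force and the opening at its end, in the units of the state.
- get_obs(): the state, without advancing time (a new reading comes with each control period).
- read_camera(name): name is "side" or "top" or "wrist"; returns the picture (384x512x3 uint8, red, green, blue); there is no depth.
- calibration(name): a dict with "mtx" (3x3 intrinsics, pixels), "R" (3x3) and "t" (3): a world point X has camera coordinates R X + t; the wrist camera has in their place "hand_eye" (4x4, takes a point from camera to tool coordinates, whose origin is the TCP and whose axes are the flange's). Camera axes: x right, y down, z forward; pixel columns grow to the right and rows downward; lengths in m; the calibration is good to about 2 mm. The wrist camera is an equidistant fisheye: a pixel r from the principal point sees the ray r / f radians off the axis. A picture is of the moment at which its call begins: read the wrist's pose just before it. calibration takes no time and is no camera call.
- hand_in(): hands the job in, once; it reports no verdict.
Trained networks look in the newest picture that a camera, given by its name, has taken for a name from the list of things; names that differ only in an ending like _2 or _b are one class to them, and where a whole thing is asked for, a point or a joint stands for the part that bears it (a point fixed in the world has none). Each returns a list of dicts, best first, with "conf" (0 to 1); they miss things now and then, are a little off and sometimes report something else, mostly with a low value. They report only what shows in the picture. A call takes as long as a camera call. They do not tell look-alikes from the thing itself.
- regions_of(thing, camera): "region" (384x512 bool, what is visible of it) and "point" ([column, row] in pixels, amid what is visible of it).
The state is a dict: "t": time; "q": joint angles; "joint_vel": joint speeds; "joint_torque": joint torques, N m; "eef_pos": TCP position; "tool_rot": TCP orientation; "contact_force": force on the tool from outside, world axes, zero at the start; "torque": the same for the moment, N m; "gripper_width": opening from 0.0 (shut) to 1.0 (fully open).
Only numpy, scipy, OpenCV 4.12 (cv2) and the standard library are available. Lean on these libraries where they do the work, as an engineer would, in place of code of your own. Each camera call takes 0.05 s, during which the arm holds its last target.

## Working session

There is one attempt and no reset: what is moved stays moved. The work goes in short steps, Python scripts to look and compute and a tool call to move; the robot and the scene stay as the last step left them, time stands still between calls to the robot, and variables do not carry over. Pictures are saved under pics/ and viewed, and the job is handed in when it is done.

Besides the shell and the picture viewer there is one more tool, called after "Request:" as name(argument=value, ...) on one line, values as JSON. send_rows: Moves the arm, as the interface text tells. Its arguments: {"type":"object","properties":{"motion":{"type":"string"},"newtons":{"type":"number"}},"required":["motion"]}

```bash
ls; mkdir -p pics; python3 - <<'E'
from station import *
import cv2,numpy as np
print(get_obs())
for n in ["side","top","wrist"]:
    im=read_camera(n); cv2.imwrite(f"pics/{n}0.png",im[:,:,::-1])
    c=calibration(n); print(n,{k:np.round(np.array(v),4).tolist() if not isinstance(v,str) else v for k,v in c.items()})
print(hold_point_z)
E
```

```text
pics
{'t': 0.0, 'q': array([ 1.19089837,  0.4778228 ,  0.02234142,  1.55647167, -0.01146585,
        1.10929739, -0.08309643]), 'joint_vel': array([ 0.00083571, -0.00056448, -0.00068152, -0.00054323, -0.00020789,
        0.00126829,  0.00045605]), 'joint_torque': array([ 6.37254789e-05, -5.96442676e+01,  1.60787601e+00, -2.81192869e+01,
        1.24252687e-02,  9.32182797e-03,  1.18242457e-05]), 'eef_pos': array([ 0.1810084 , -0.64960317,  0.20540205]), 'tool_rot': array([-9.11355552e-04,  9.90776882e-01,  1.35500168e-01, -2.11157978e-04]), 'contact_force': array([0.34688873, 0.31481756, 0.06559726]), 'torque': array([-0.01806112,  0.02718856, -0.03132265]), 'gripper_width': 0.9988355413374459}
side {'mtx': [[464.4342, 0.0, 255.6152], [0.0, 464.4342, 193.7932], [0.0, 0.0, 1.0]], 'R': [[0.9879, -0.1542, 0.0186], [-0.0763, -0.5862, -0.8065], [0.1353, 0.7953, -0.5909]], 't': [-0.5534, 0.0824, 1.2473]}
top {'mtx': [[404.2315, 0.0, 257.0551], [0.0, 404.2315, 190.1569], [0.0, 0.0, 1.0]], 'R': [[-0.0246, -0.9996, -0.0134], [-0.9852, 0.0265, -0.1693], [0.1695, 0.009, -0.9855]], 't': [0.0056, 0.5809, 1.1074]}
wrist {'mtx': [[297.3186, 0.0, 255.1021], [0.0, 297.3186, 190.6136], [0.0, 0.0, 1.0]], 'hand_eye': [[-0.001, -0.9549, -0.2968, 0.0752], [1.0, -0.0007, -0.0011, -0.0005], [0.0008, -0.2968, 0.9549, -0.1676], [0.0, 0.0, 0.0, 1.0]]}
0.0187
```

View pics/side0.png

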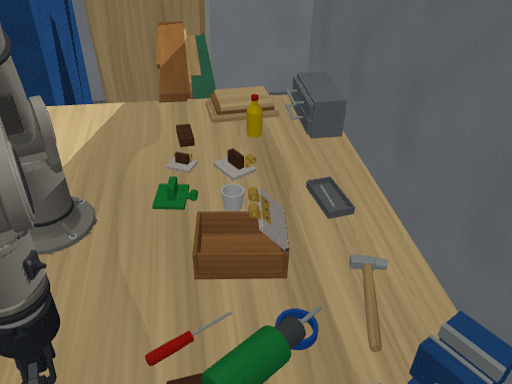

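View pics/top0.png

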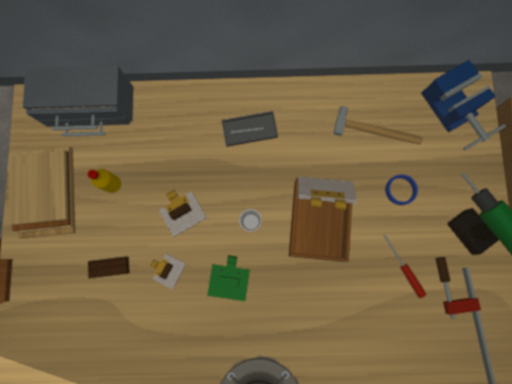

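```bash
cat > h.py <<'E'
from station import *
import cv2,numpy as np
from scipy.spatial.transform import Rotation as Ro
def cal(n):
    c=calibration(n); return tuple(np.array(c[k]) for k in("mtx","R","t"))
def proj(n,X):
    K,R,t=cal(n); p=(R@np.atleast_2d(X).T).T+t; p=p@K.T; return p[:,:2]/p[:,2:]
def onz(n,px,z):
    K,R,t=cal(n); d=R.T@np.linalg.inv(K)@np.array([px[0],px[1],1.]); c=-R.T@t
    return c+d*(z-c[2])/d[2]
E
python3 - <<'E'
from h import *
for n in ["side","top"]:
    for th in ["leaf","leaf_grip","chest","lid","lid_gap","leaf_hole","glue_cup"]:
        for r in regions_of(th,n):
            m=r["region"].astype(np.uint8); ys,xs=np.nonzero(m)
            print(n,th,round(r["conf"],2),np.round(r["point"],1),m.sum(),xs.min(),xs.max(),ys.min(),ys.max())
            np.save(f"pics/{n}_{th}_{int(r['point'][0])}.npy",m)
E
```

```text
side leaf 0.82 [182.4 162.5] 428 166 197 152 172
side leaf 0.81 [172.  196.3] 1027 152 197 175 209
side leaf_grip 0.9 [235.6 163.8] 845 213 255 148 179
side leaf_grip 0.87 [172.7 197.2] 899 153 197 176 208
side leaf_grip 0.77 [183.  162.1] 388 167 196 153 171
side chest 0.75 [243.2 243.1] 6848 193 288 187 279
side lid 0.88 [269.9 214.1] 1448 248 288 186 249
side lid_gap 0.85 [267.8 215.4] 1468 248 288 187 250
side leaf_hole 0.87 [237.  162.1] 830 214 255 148 178
side leaf_hole 0.87 [183.1 163.1] 422 167 197 152 171
side leaf_hole 0.83 [171.4 194.5] 988 152 197 176 210
side glue_cup 0.65 [230.5 195.7] 542 221 243 184 211
top leaf 0.88 [169.3 267.5] 775 151 185 254 288
top leaf 0.72 [228.9 278.5] 1357 208 249 255 301
top leaf 0.64 [180.9 213.6] 1195 162 205 191 235
top leaf_grip 0.79 [168.3 270.1] 738 151 184 254 288
top leaf_grip 0.68 [227.9 281.2] 1399 208 249 256 301
top leaf_grip 0.57 [181.4 212.2] 1271 160 205 191 235
top chest 0.97 [323.6 220.9] 4848 289 356 177 261
top chest 0.21 [410.  183.4] 471 386 418 174 205
top chest 0.19 [328.  193.8] 1406 299 356 177 210
top lid 0.57 [326.6 192.9] 1429 298 356 177 210
top lid_gap 0.95 [326.8 191.8] 1381 298 356 177 209
top lid_gap 0.65 [102.7 182.5] 546 89 121 169 192
top leaf_hole 0.74 [232.3 280.8] 1377 208 249 255 301
top leaf_hole 0.72 [167.1 268.1] 737 151 185 254 288
top leaf_hole 0.71 [181.  214.1] 1285 160 205 190 236
top glue_cup 0.96 [247.8 221.8] 401 240 261 209 231
```

```bash
python3 - <<'E'
import cv2,numpy as np
t=cv2.imread("pics/top0.png");s=cv2.imread("pics/side0.png")
a=cv2.resize(t[170:270,150:360],None,fx=3.5,fy=3.5,interpolation=cv2.INTER_CUBIC)
cv2.imwrite("pics/top0z.png",a)
cv2.imwrite("pics/side0z.png",cv2.resize(s[140:290,150:300],None,fx=4,fy=4,interpolation=cv2.INTER_CUBIC))
E
```

```text
(no output)
```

View pics/top0z.png

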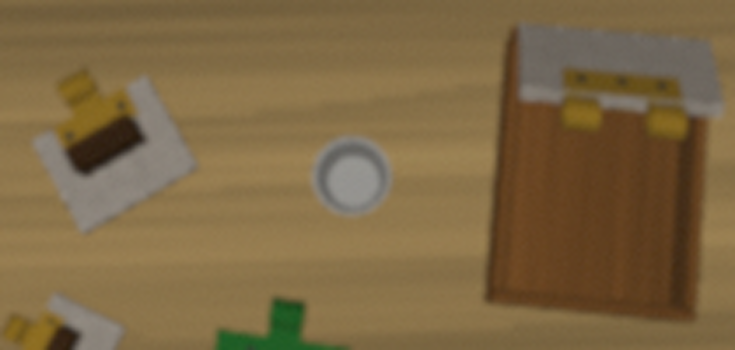

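View pics/side0z.png

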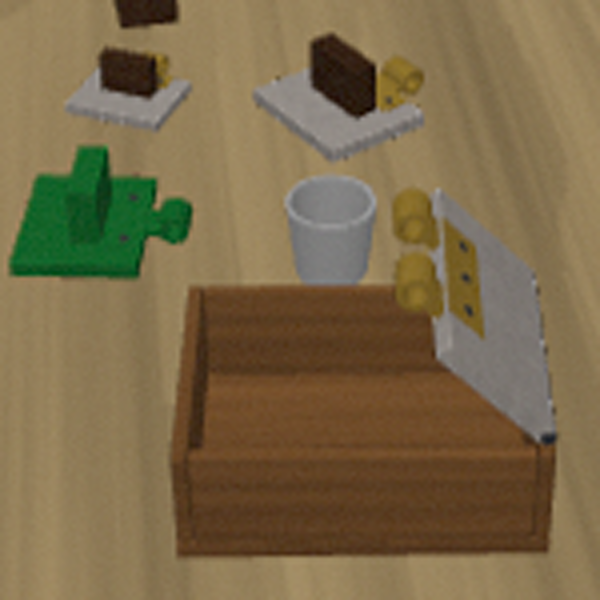

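View pics/wrist0.png

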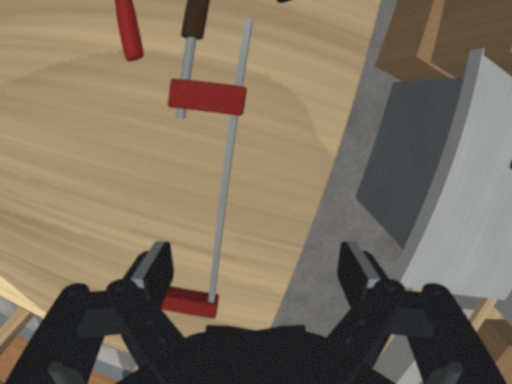

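```bash
cat > fit.py <<'E'
from h import *
from scipy.optimize import least_squares
T=lambda p:(np.array(p)+.5)/3.5-.5+[150,170]
S=lambda p:(np.array(p)+.5)/4-.5+[150,140]
def fit(obs,p0,lidpar=False):
    def w(p,L):
        c,s=np.cos(p[2]),np.sin(p[2]); return np.array([p[0]+c*L[0]-s*L[1],p[1]+s*L[0]+c*L[1],L[2]])
    def res(p):
        return np.concatenate([proj(n,w(p,L(p) if callable(L) else L))[0]-px for n,L,px in obs])
    r=least_squares(res,p0,loss='soft_l1'); return r.x,res(r.x).reshape(-1,2)
E
python3 - <<'E'
from fit import *
leaf=[("top",(.045,.055,.012),T((35,143))),("top",(.045,-.055,.012),T((145,78))),("top",(-.045,-.055,.012),T((197,165))),("top",(-.045,.055,.012),T((85,232))),
("side",(-.045,.055,.012),S((254,95))),("side",(.045,-.055,.012),S((422,117))),("side",(-.045,-.055,.012),S((332,150)))]
x,r=fit(leaf,[.65,.2,.5]); print("leaf",x.round(4),np.degrees(x[2])); print(r.round(1).tolist())
ch=[("top",(-.11,.08,.08),T((488,301))),("top",(-.11,-.08,.08),T((693,319))),
("side",(-.11,.08,.08),S((191,288))),("side",(-.11,-.08,.08),S((177,455))),("side",(.11,-.08,.08),S((553,447))),("side",(-.11,-.08,0),S((178,553))),("side",(.11,-.08,0),S((548,551)))]
x,r=fit(ch,[.6,-.1,0]); print("chest",x.round(4),np.degrees(x[2])); print(r.round(1).tolist())
# lid: knuckle centres
def k(y): return lambda p:(.105-.11*np.cos(p[3]),y,.088+.11*np.sin(p[3]))
def e(d,y,o=.006): return lambda p:(.105-d*np.cos(p[3])+o*np.sin(p[3]),y,.088+d*np.sin(p[3])+o*np.cos(p[3]))
lid=ch+[("top",k(.031),T((582,115))),("top",k(-.031),T((667,122))),("side",k(.031),S((414,217))),("side",k(-.031),S((417,283)))]
x,r=fit(lid,[.6,-.1,0,.9]); print("lid",x.round(4)); print(r.round(1).tolist())
for rr in [regions_of("glue_cup","top")[0]]: print("cup",onz("top",rr["point"],.05))
E
```

```text
leaf [0.523  0.2108 0.518 ] 29.678851698150662
[[-0.7, -0.2], [0.4, -0.7], [0.7, 0.3], [-0.1, 0.7], [-0.7, -1.0], [0.6, -0.7], [0.1, 0.7]]
chest [ 0.4934 -0.1828 -0.117 ] -6.70079035176752
[[-0.5, -0.0], [0.1, 0.4], [-0.4, -1.8], [-1.5, 0.2], [1.3, 1.0], [0.4, 0.4], [0.5, -0.5]]
lid [ 0.4935 -0.1847 -0.1245  0.8037]
[[-0.1, -0.3], [0.5, 0.5], [-0.1, -1.5], [-1.6, 0.5], [1.3, 1.8], [0.2, 0.7], [0.4, 0.3], [-0.9, -0.4], [-0.8, -0.1], [-0.3, -0.2], [-0.4, -0.4]]
cup [0.49082062 0.01901016 0.05      ]
```

Request:
send_rows(motion="0 0 3.5 0 0 0 0.25; 0 0 3.5 0 0 0 0.25; 0 0 3 0 0 0 0.25; 2 3.35 0 0 0 -1.6 0.25; 2 3.35 0 0 0 -1.6 0.25; 2 3.35 0 0 0 -1.6 0.25; 2 3.35 0 0 0 -1.6 0.25; 2 3.35 0 0 0 -1.6 0.25; 2 3.35 0 0 0 -1.6 0.25; 2 3.35 0 0 0 -1.6 0.25; 2 3.35 0 0 0 -1.6 0.25; 2 3.35 0 0 0 -1.6 0.25; 2 3.35 0 0 0 -1.6 0.25; 2 3.35 0 0 0 -1.6 0.25; 2 3.35 0 0 0 -1.6 0.25; 2 3.35 0 0 0 -1.6 0.25; 2 3.35 0 0 0 -1.6 0.25", newtons=40)

```text
t: 2.32
eef_pos: [0.4599, -0.1657, 0.313]
tool_rot: [0.004, 0.997, -0.079, 0.001]
contact_force: [1.1, -0.7, -0.2]
gripper_width: 0.75
```

```bash
cat >> h.py <<'E'
def wpose():
    o=get_obs(); q=o["tool_rot"]; M=np.eye(4); M[:3,:3]=Ro.from_quat([q[1],q[2],q[3],q[0]]).as_matrix(); M[:3,3]=o["eef_pos"]
    return M
def wproj(M,X):
    c=calibration("wrist"); C=np.linalg.inv(M@np.array(c["hand_eye"])); K=np.array(c["mtx"])
    p=np.atleast_2d(X)@C[:3,:3].T+C[:3,3]; r=np.hypot(p[:,0],p[:,1]); th=np.arctan2(r,p[:,2])
    return np.c_[K[0,2]+K[0,0]*th*p[:,0]/r,K[1,2]+K[1,1]*th*p[:,1]/r]
def chest2w(x,L):
    L=np.atleast_2d(L); c,s=np.cos(x[2]),np.sin(x[2]); return np.c_[x[0]+c*L[:,0]-s*L[:,1],x[1]+s*L[:,0]+c*L[:,1],L[:,2]]
def chestpts(a):
    k=lambda y:(.105-.11*np.cos(a),y,.088+.11*np.sin(a))
    return [(-.11,.08,.08),(-.11,-.08,.08),(.11,.08,.08),(.11,-.08,.08),k(.044),k(.018),k(-.018),k(-.044)]
E
python3 - <<'E'
from h import *
M=wpose(); np.save("M1.npy",M); im=read_camera("wrist").copy()[:,:,::-1].copy()
cv2.imwrite("pics/w1raw.png",im)
im=cv2.resize(im,None,fx=1.5,fy=1.5,interpolation=cv2.INTER_CUBIC)
for p in wproj(M,chest2w([.4935,-.1847,-.1245],chestpts(.8037))): cv2.circle(im,tuple(int(v) for v in p*1.5),3,(0,0,255),1)
cv2.imwrite("pics/w1.png",im)
E
```

```text
(no output)
```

View pics/w1.png

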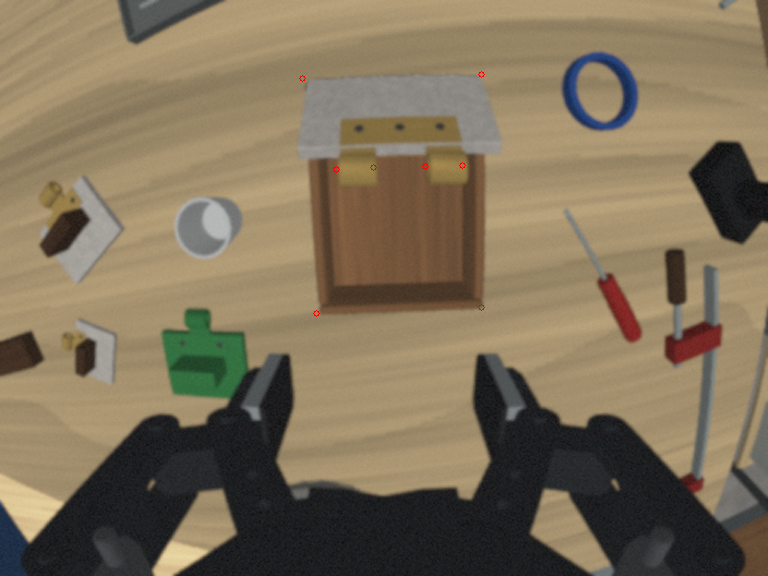

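```bash
python3 - <<'E'
from h import *
from scipy.optimize import least_squares
im=cv2.imread("pics/w1raw.png")[85:215,190:340]
cv2.imwrite("pics/w1z.png",cv2.resize(im,None,fx=5,fy=5,interpolation=cv2.INTER_CUBIC)[:600,:750])
E
```

```text
(no output)
```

View pics/w1z.png

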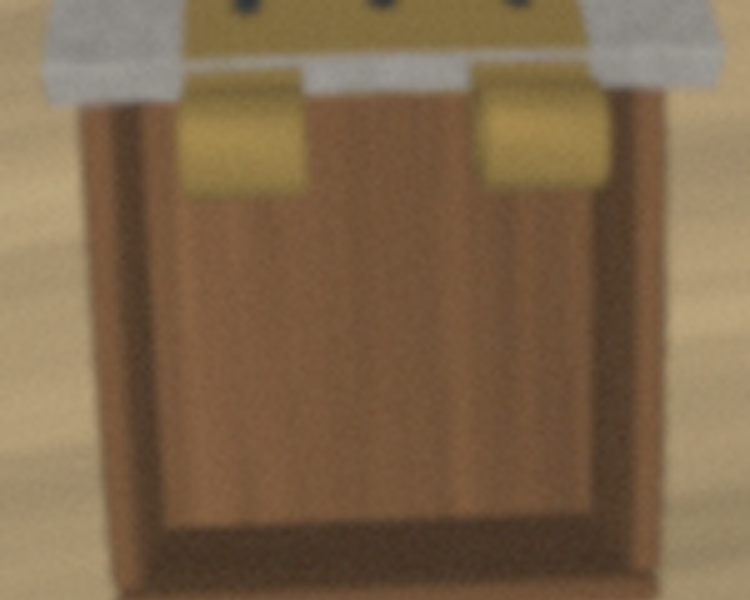

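```bash
cat > fit2.py <<'E'
from fit import *
W=lambda p:(np.array(p)+.5)/5-.5+[190,85]
ch=[("top",(-.11,.08,.08),T((488,301))),("top",(-.11,-.08,.08),T((693,319))),
("side",(-.11,.08,.08),S((191,288))),("side",(-.11,-.08,.08),S((177,455))),("side",(.11,-.08,.08),S((553,447))),("side",(-.11,-.08,0),S((178,553))),("side",(.11,-.08,0),S((548,551)))]
def k(a,y): return (.105-.11*np.cos(a),y,.088+.11*np.sin(a))
M=np.load("M1.npy")
def res(p,ww=1):
    r=[]
    for n,L,px in ch: r+=list(proj(n,chest2w(p,L))[0]-px)
    for n,y,px in [("top",.031,T((582,115))),("top",-.031,T((667,122))),("side",.031,S((414,217))),("side",-.031,S((417,283)))]:
        r+=list(proj(n,chest2w(p,k(p[3],y)))[0]-px)
    for y,u in [(.044,180),(.018,304),(-.018,477),(-.044,609)]:
        r.append(ww*(wproj(M,chest2w(p,k(p[3],y)))[0,0]-W((u,140))[0]))
    for y,v in [(.031,196),(-.031,188)]:
        kk=np.array(k(p[3],y)); t=np.arange(0,6.28,.1)
        ring=np.c_[kk[0]+.012*np.cos(t),0*t+y,kk[2]+.012*np.sin(t)]
        r.append(ww*(wproj(M,chest2w(p,ring))[:,1].max()-W((0,v))[1]))
    for L,px in [((-.11,.08,.08),(319,313)),((-.11,-.08,.08),(484,306))]:
        r+=list(wproj(M,chest2w(p,L))[0]-np.array(px)/1.5)
    return np.array(r)
E
python3 - <<'E'
from fit2 import *
for ww in (1,3):
    s=least_squares(res,[.4935,-.1847,-.12,.85],args=(ww,),loss='soft_l1').x; print(s.round(4)); print(res(s).round(1))
    print("hinge",chest2w(s,(.105,0,.088)).round(4), "contact tcp",chest2w(s,(.105-.11*np.cos(s[3])-.023,0,0)).round(4),k(s[3],0)[2], "up tcp",chest2w(s,(.105-.023,0,0)).round(4))
E
```

```text
[ 0.4934 -0.1862 -0.1205  0.8009]
[ 0.6 -0.2  1.3  0.4 -0.2 -1.  -1.5  1.1  1.5  2.1  0.4  1.3  0.7  0.7
 -0.3 -0.3 -0.3 -0.  -0.4  0.2 -0.3  0.1  0.2  0.2 -0.1 -2.1 -0.2 -0.4
 -0.4  0.4 -0.6  0.7]
hinge [[ 0.5977 -0.1988  0.088 ]] contact tcp [[ 0.4988 -0.1869  0.    ]] 0.1669781141036607 up tcp [[ 0.5748 -0.1961  0.    ]]
[ 0.493  -0.1861 -0.1221  0.8033]
[ 0.5 -0.1  1.2  0.6 -0.3 -1.1 -1.7  1.1  1.3  2.2  0.2  1.3  0.5  0.7
 -0.3 -0.2 -0.2  0.1 -0.5  0.2 -0.4 -0.   0.2  0.2 -0.  -2.1  0.  -0.2
 -0.5  0.5 -0.7  1. ]
hinge [[ 0.5973 -0.1989  0.088 ]] contact tcp [[ 0.4986 -0.1868  0.    ]] 0.16716199877640545 up tcp [[ 0.5744 -0.1961  0.    ]]
```

Request:
send_rows(motion="0.05 -0.8 -2 0 0 1 0.47; 0.1 -0.8 -3 0 0 1 0.47; 0.1 0 -3 0 0 0 0.47; 0 0 -3 0 0 0 0.47; 0 0 -3 0 0 0 0.47; 0 0 -1.5 0 0 0 0.47; 0 0 -0.4 0 0 0 0.47; 0 0 0 0 0 0 0.47")

```text
t: 3.03
eef_pos: [0.471, -0.1676, 0.1522]
tool_rot: [0.002, 0.999, -0.048, 0.008]
contact_force: [0.2, -0.4, -0.1]
gripper_width: 0.536
```

Request:
send_rows(motion="0 -0.7 0 0 0 -0.5 0.47; 0 -0.7 0 0 0 -0.5 0.47; 0 -0.4 0 0 0 0 0.47; 0.8 -0.1 0 0 0 0 0.47; 0.8 -0.1 0.3 0 0 0 0.47; 0.8 -0.1 0.6 0 0 0 0.47; 0.8 -0.1 0.6 0 0 0 0.47")

```text
t: 3.62
eef_pos: [0.5074, -0.1949, 0.1734]
tool_rot: [0.004, 0.998, -0.06, 0.012]
contact_force: [0.4, -0.9, -0.2]
gripper_width: 0.528
```

```bash
cat > snap.py <<'E'
from h import *
import sys
n=sys.argv[1]; 
o=get_obs(); print(o["t"],o["eef_pos"].round(4),o["tool_rot"].round(4),o["contact_force"].round(1),o["gripper_width"])
np.save(f"pics/M_{n}.npy",wpose())
s=read_camera("side")[:,:,::-1]; w=read_camera("wrist")[:,:,::-1]
cv2.imwrite(f"pics/{n}_s.png",s);cv2.imwrite(f"pics/{n}_w.png",w)
x0,y0=int(sys.argv[2]),int(sys.argv[3])
sz=cv2.resize(s[y0:y0+120,x0:x0+110],None,fx=3.5,fy=3.5,interpolation=cv2.INTER_CUBIC)
wz=cv2.resize(w,(400,300)); 
out=np.zeros((420,785,3),np.uint8); out[:,:385]=sz; out[:300,385:]=wz; cv2.imwrite(f"pics/{n}.png",out)
E
python3 snap.py p1 190 130
```

```text
3.6167 [ 0.5074 -0.1949  0.1734] [ 0.0042  0.9981 -0.0596  0.0116] [ 0.4 -0.9 -0.2] 0.5276929362505328
```

View pics/p1.png

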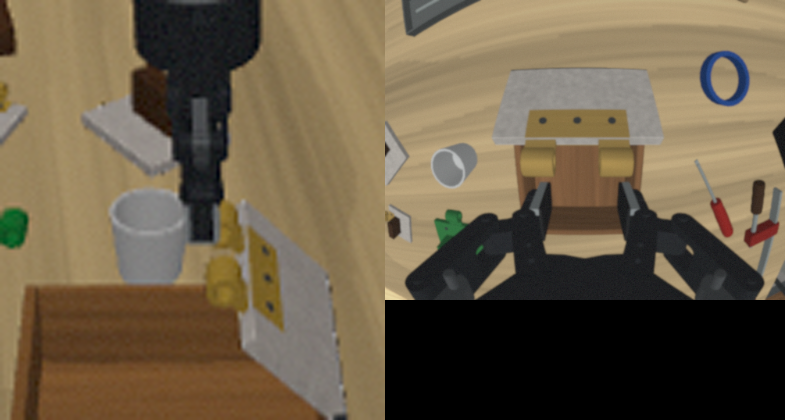

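Request:
send_rows(motion="-1 0.1 0 0 0 -0.5 0.47; -0.8 0.1 -0.8 0 0 -0.5 0.47; 0 0.1 -1 0 0 0 0.47; 0 0 -0.8 0 0 0 0.47; 0 0 -0.3 0 0 0 0.47")

```text
t: 4.13
eef_pos: [0.488, -0.1911, 0.1427]
tool_rot: [0.005, 0.998, -0.069, 0.013]
contact_force: [0.1, -0.4, 0.2]
gripper_width: 0.527
```

Request:
send_rows(motion="0.5 -0.06 0 0 0 0 0.47; 0.5 -0.06 0 0 0 0 0.47; 0.5 -0.06 0.1 0 0 0 0.47; 0.5 -0.06 0.3 0 0 0 0.47; 0.5 -0.06 0.4 0 0 0 0.47; 0 0 0 0 0 0 0.47")

```text
t: 4.63
eef_pos: [0.5044, -0.193, 0.1464]
tool_rot: [0.004, 0.998, -0.068, 0.0]
contact_force: [0.0, -0.1, 0.2]
gripper_width: 0.529
```

```bash
python3 snap.py p2 190 130
```

```text
4.6333 [ 0.5044 -0.193   0.1464] [ 3.600e-03  9.977e-01 -6.840e-02  5.000e-04] [ 0.  -0.1  0.2] 0.5293949518855493
```

View pics/p2.png

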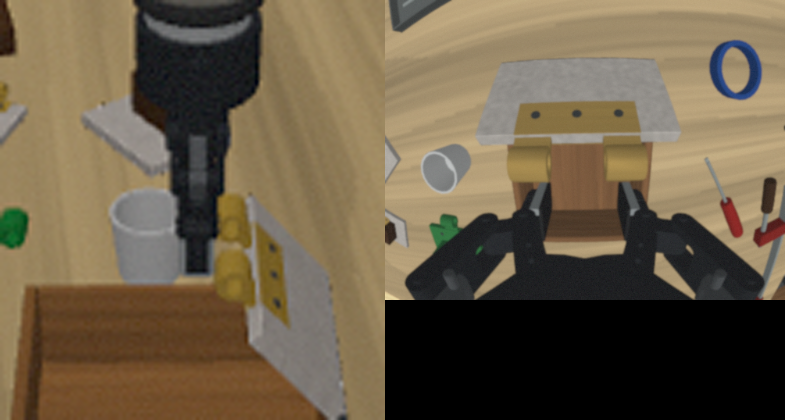

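Request:
send_rows(motion="0.5 -0.06 0.3 0 0 0 0.47; 0.5 -0.06 0.4 0 0 0 0.47; 0.5 -0.06 0.4 0 0 0 0.47; 0.5 -0.06 0.35 0 0 0 0.47; 0.5 -0.06 0.3 0 0 0 0.47; 0.5 -0.06 0.25 0 0 0 0.47; 0.5 -0.06 0.2 0 0 0 0.47; 0.5 -0.06 0.15 0 0 0 0.47; 0.3 0 0.1 0 0 0 0.47; 0 0 0 0 0 0 0.47")

```text
t: 5.57
eef_pos: [0.5467, -0.1981, 0.172]
tool_rot: [0.003, 0.998, -0.069, -0.005]
contact_force: [-1.7, 0.1, -0.3]
gripper_width: 0.529
```

```bash
python3 snap.py p3 190 130
```

```text
5.5667 [ 0.5467 -0.1981  0.172 ] [ 0.0035  0.9976 -0.0685 -0.0046] [-1.7  0.1 -0.3] 0.5292052796322139
```

View pics/p3.png

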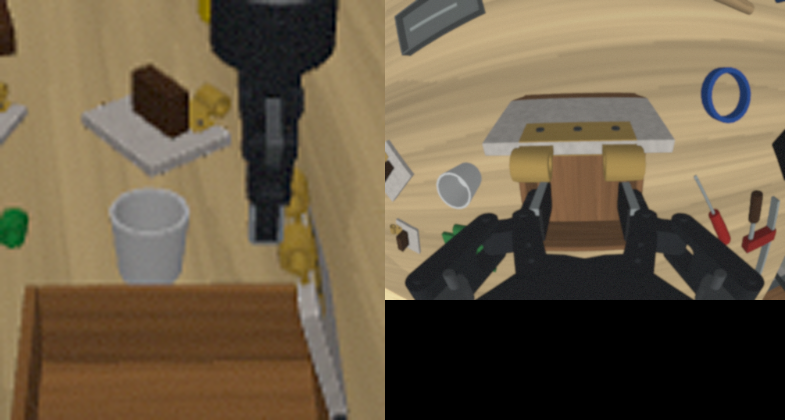

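Request:
send_rows(motion="0.45 -0.05 0.1 0 0 0 0.47; 0.45 -0.05 0.1 0 0 0 0.47; 0.45 -0.05 0.1 0 0 0 0.47; 0.4 -0.05 0 0 0 0 0.47; 0.3 -0.03 0 0 0 0 0.47; 0.1 0 0 0 0 0 0.47; 0 0 0 0 0 0 0.47")

```text
t: 6.25
eef_pos: [0.5718, -0.2011, 0.1775]
tool_rot: [0.004, 0.998, -0.069, -0.002]
contact_force: [-4.1, 0.1, 2.5]
gripper_width: 0.528
```

```bash
python3 snap.py p4 190 130
```

```text
6.25 [ 0.5718 -0.2011  0.1775] [ 0.0038  0.9976 -0.0688 -0.0025] [-4.1  0.1  2.5] 0.5282315866354174
```

View pics/p4.png

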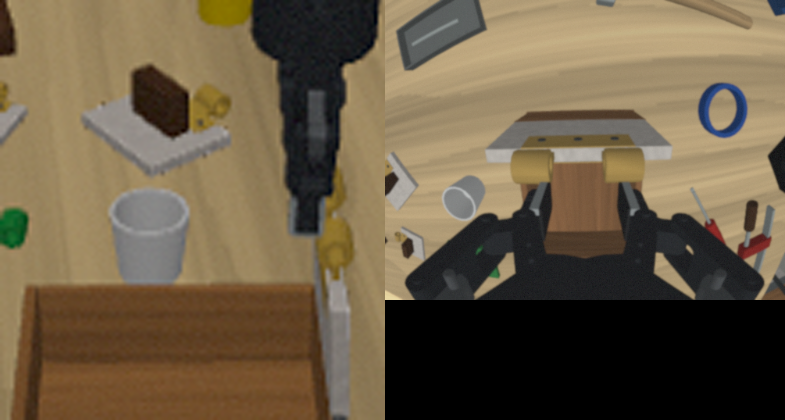

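```bash
python3 - <<'E'
from h import *
M=np.load("pics/M_p4.npy"); c=[.493,-.186,-.121]
for a in (1.4,1.45,1.5,1.55,1.6):
    K=[(.105-.11*np.cos(a),y,.088+.11*np.sin(a)) for y in(.044,.018,-.018,-.044,-.031)]
    X=chest2w(c,K); print(a,wproj(M,X[:4]).round(1).tolist(),((proj("side",X[4])[0]-[190,130])*3.5).round(0))
w=cv2.imread("pics/p4_w.png")[110:270,130:360]
cv2.imwrite("pics/p4z.png",cv2.resize(w,None,fx=3.4,fy=3.4,interpolation=cv2.INTER_CUBIC))
E
```

```text
1.4 [[168.5, 230.4], [213.5, 230.4], [278.7, 229.4], [324.8, 227.8]] [314. 244.]
1.45 [[166.9, 222.2], [212.7, 222.0], [279.0, 220.9], [325.8, 219.5]] [322. 243.]
1.5 [[165.5, 213.4], [211.8, 213.0], [279.2, 211.9], [326.7, 210.6]] [331. 242.]
1.55 [[164.2, 204.2], [211.1, 203.6], [279.3, 202.3], [327.4, 201.2]] [340. 242.]
1.6 [[163.0, 194.5], [210.4, 193.7], [279.4, 192.4], [328.0, 191.4]] [348. 242.]
```

View pics/p4z.png

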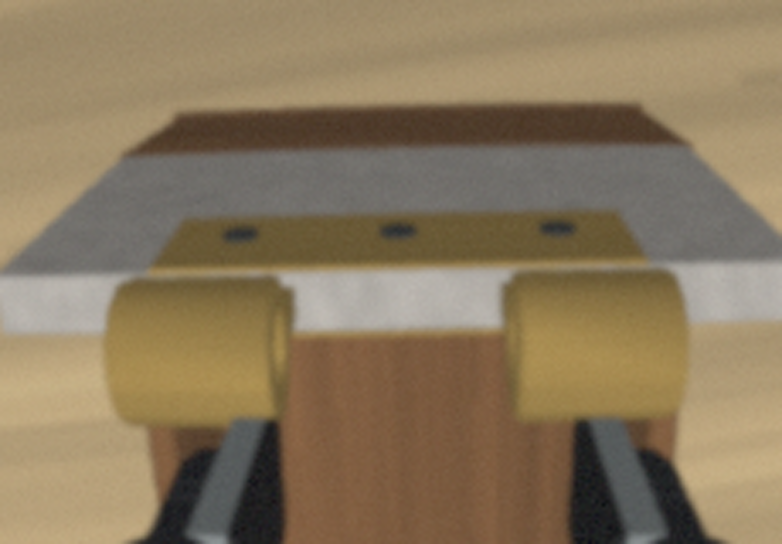

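Request:
send_rows(motion="0.3 -0.03 0 0 0 0 0.47; 0.3 -0.03 0 0 0 0 0.47; 0.1 0 0 0 0 0 0.47; 0 0 0 0 0 0 0.47; -1 0.1 0 0 0 0 0.47; -2 0.2 0 0 0 0 0.47; -2 0.2 0 0 0 0 0.47; 0 0 2 0 0 0 0.47; 0 0 3 0 0 0 0.2; 0 0 3 0 0 0 0.1; 0 0 3 0 0 0 0")

```text
t: 7.27
eef_pos: [0.5202, -0.1929, 0.2811]
tool_rot: [0.001, 0.998, -0.068, -0.007]
contact_force: [0.9, -0.3, 0.2]
gripper_width: 0.927
```

```bash
python3 snap.py p5 190 130; python3 - <<'E'
from h import *
M=np.load("pics/M_p5.npy"); c=[.493,-.186,-.121]
for a in (1.45,1.5,1.55,1.6,1.65):
    K=[(.105-.11*np.cos(a),y,.088+.11*np.sin(a)) for y in(.044,.018,-.018,-.044,-.031)]
    X=chest2w(c,K); print(a,wproj(M,X[:4]).round(1).tolist(),((proj("side",X[4])[0]-[190,130])*3.5).round(0))
w=cv2.imread("pics/p5_w.png")[60:240,130:360]
cv2.imwrite("pics/p5z.png",cv2.resize(w,None,fx=3.2,fy=3.2,interpolation=cv2.INTER_CUBIC))
E
```

```text
7.2667 [ 0.5202 -0.1929  0.2811] [ 8.000e-04  9.976e-01 -6.820e-02 -7.500e-03] [ 0.9 -0.3  0.2] 0.9266924855884489
1.45 [[197.9, 114.6], [228.4, 113.4], [271.5, 112.5], [302.3, 112.6]] [322. 243.]
1.5 [[197.5, 108.2], [228.2, 106.9], [271.5, 106.1], [302.4, 106.2]] [331. 242.]
1.55 [[197.2, 101.8], [228.0, 100.4], [271.4, 99.5], [302.5, 99.7]] [340. 242.]
1.6 [[196.9, 95.3], [227.8, 93.9], [271.4, 93.0], [302.5, 93.2]] [348. 242.]
1.65 [[196.8, 88.9], [227.7, 87.4], [271.3, 86.5], [302.4, 86.7]] [357. 242.]
```

View pics/p5.png

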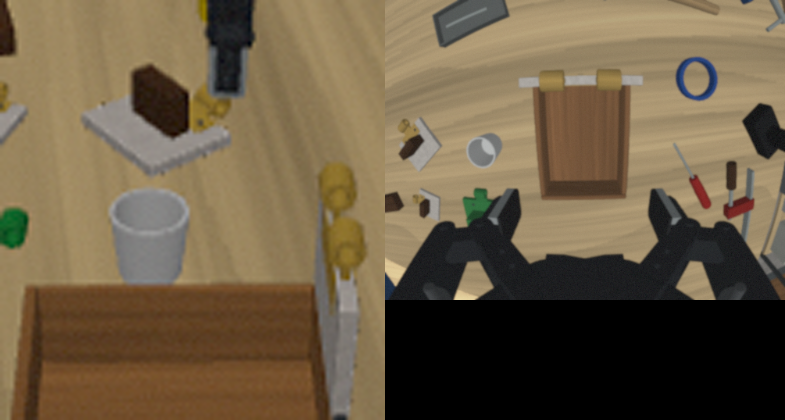

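View pics/p5z.png

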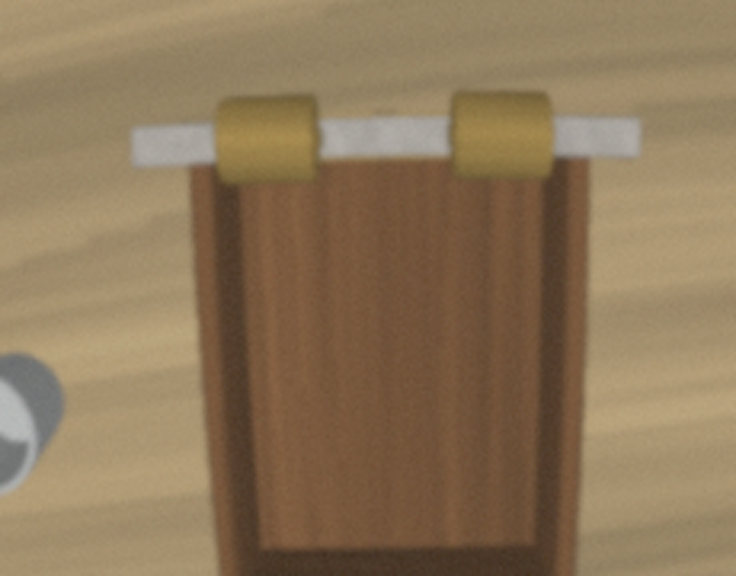

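Request:
send_rows(motion="0 2.2 0 0 0 7.1 0; 0 2.2 0 0 0 7.1 0; 0 2.2 0 0 0 7.1 0; 0 2.2 0 0 0 7.1 0; 0 2.2 0 0 0 7.1 0; 0 2.2 0 0 0 7.1 0; 0 2.2 0 0 0 7.1 0; 0 2.2 0 0 0 7.1 0; 0 2.2 0 0 0 7.1 0; 0 2.2 0 0 0 7.1 0; 0 2.2 0 0 0 7.1 0; 0 2.2 0 0 0 7.1 0; 0 2.2 0 0 0 7.1 0; 0 2.2 0 0 0 7.1 0; 0 2.2 0 0 0 7.1 0; 0 2.2 0 0 0 7.1 0; 0 2.2 0 0 0 7.1 0; 0 2.2 0 0 0 7.1 0; 0 0 0 0 0 0 0")

```text
t: 8.95
eef_pos: [0.5125, 0.2211, 0.2746]
tool_rot: [-0.0, 0.488, 0.873, 0.007]
contact_force: [-0.8, -0.7, 0.2]
gripper_width: 1.002
```

```bash
python3 snap.py g1 190 130; python3 - <<'E'
from h import *
print(Ro.from_matrix(wpose()[:3,:3]).as_euler('ZYX',degrees=True))
w=cv2.imread("pics/g1_w.png")
w=cv2.resize(w,None,fx=1.5,fy=1.5,interpolation=cv2.INTER_CUBIC)
M=np.load("pics/M_g1.npy")
pts=[(.045,.055,.012),(.045,-.055,.012),(-.045,.055,.012),(-.045,-.055,.012)]+[(.005+i*.011,j*.03,.056) for i in(1,-1) for j in(1,-1)]+[(.065,.014,.012),(.065,-.014,.012)]
P=wproj(M,chest2w([.523,.2108,.518],pts)); print(P.round(1).tolist())
for p in P*1.5: cv2.circle(w,tuple(int(v) for v in p),3,(0,0,255),1)
cv2.imwrite("pics/g1w.png",w)
E
```

```text
8.95 [0.5125 0.2211 0.2746] [-4.000e-04  4.878e-01  8.729e-01  7.200e-03] [-0.8 -0.7  0.2] 1.0016834660118974
[120.96230055  -0.29782012 179.43455916]
[[287.9, 128.5], [283.7, 200.5], [225.8, 126.5], [225.1, 198.9], [269.0, 149.3], [267.1, 192.9], [252.3, 148.8], [251.0, 192.5], [299.8, 156.7], [298.5, 175.0]]
```

View pics/g1w.png

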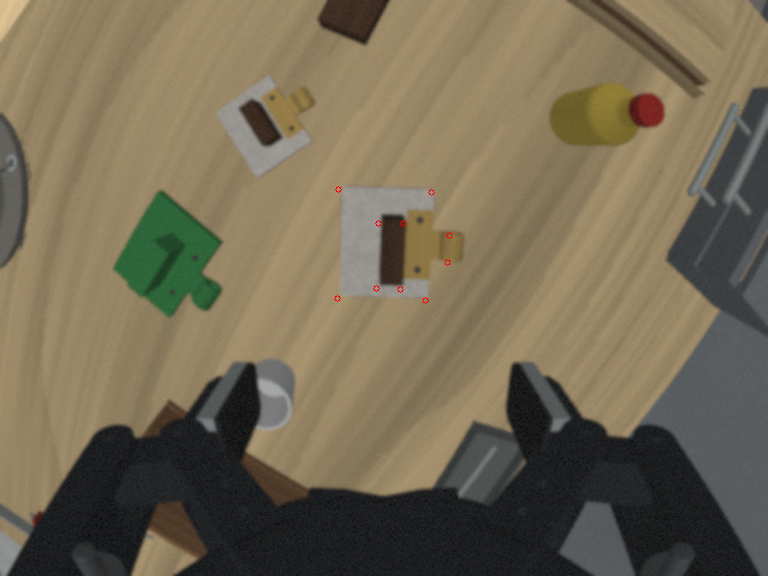

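```bash
python3 - <<'E'
from h import *
w=cv2.imread("pics/g1_w.png")[115:210,215:320]
cv2.imwrite("pics/g1z.png",cv2.resize(w,None,fx=6,fy=6,interpolation=cv2.INTER_CUBIC))
E
```

```text
(no output)
```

View pics/g1z.png

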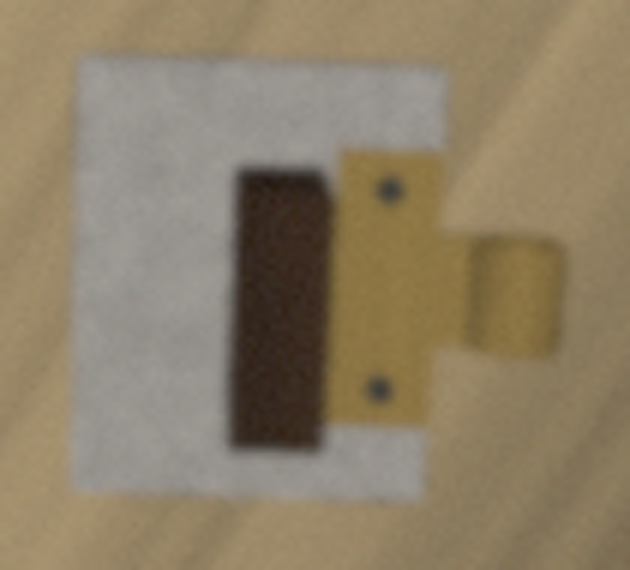

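```bash
python3 - <<'E'
from h import *
from scipy.optimize import least_squares
M=np.load("pics/M_g1.npy")
Z=lambda p:(np.array(p)+.5)/6-.5+[215,115]
o=[((-.045,.055,.012),Z((80,58))),((.045,.055,.012),Z((446,68))),((-.045,-.055,.012),Z((75,492))),((.045,-.055,.012),Z((424,500))),((-.006,-.03,.056),Z((232,448))),((.016,-.03,.056),Z((322,450)))]
f=lambda p:np.concatenate([wproj(M,chest2w(p,L))[0]-px for L,px in o])
s=least_squares(f,[.523,.211,.518]).x; print(s.round(4),np.degrees(s[2]),f(s).round(1))
print("grip",chest2w(s,(.005,0,.034)).round(4))
E
```

```text
[0.5229 0.2155 0.5216] 29.88675994531822 [-0.7 -0.4  0.5 -0.3 -0.4 -0.1  0.3 -0.  -0.4  0.4  0.7  0.4]
grip [[0.5273 0.218  0.034 ]]
```

Request:
send_rows(motion="0.5 -0.1 -2 0 0 -0.5 0; 0.5 -0.1 -3 0 0 -0.4 0; 0.4 -0.1 -3 0 0 0 0; 0.1 -0.1 -3 0 0 0 0; 0 0 -3 0 0 0 0; 0 0 -2 0 0 0 0; 0 0 -0.5 0 0 0 0; 0 0 0 0 0 0 0")

```text
t: 9.72
eef_pos: [0.5311, 0.1991, 0.102]
tool_rot: [0.004, 0.513, 0.858, 0.005]
contact_force: [0.4, 0.0, -0.5]
gripper_width: 0.999
```

```bash
python3 snap.py g2 190 100; python3 - <<'E'
from h import *
print(Ro.from_matrix(wpose()[:3,:3]).as_euler('ZYX',degrees=True))
w=cv2.imread("pics/g2_w.png")
w=cv2.resize(w,None,fx=1.5,fy=1.5,interpolation=cv2.INTER_CUBIC)
M=np.load("pics/M_g2.npy")
pts=[(.045,.055,.012),(.045,-.055,.012),(-.045,.055,.012),(-.045,-.055,.012)]+[(.005+i*.011,j*.03,.056) for i in(1,-1) for j in(1,-1)]+[(.065,.014,.012),(.065,-.014,.012)]
P=wproj(M,chest2w([.5229,.2155,.5216],pts)); print(P.round(1).tolist())
for p in P*1.5: cv2.circle(w,tuple(int(v) for v in p),3,(0,0,255),1)
cv2.imwrite("pics/g2w.png",w)
E
```

```text
9.7167 [0.5311 0.1991 0.102 ] [0.0044 0.513  0.8583 0.0048] [ 0.4  0.  -0.5] 0.9993380273044481
[1.18297681e+02 1.68645289e-01 1.79111174e+02]
[[305.2, 103.9], [303.9, 222.2], [200.9, 107.1], [209.4, 225.2], [276.7, 139.4], [277.4, 216.7], [246.2, 140.3], [249.1, 217.7], [327.1, 150.0], [326.2, 180.1]]
```

View pics/g2w.png

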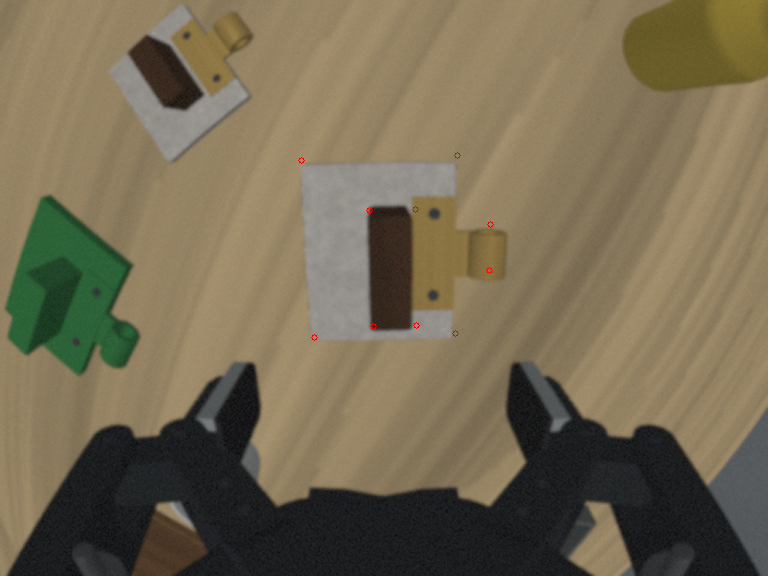

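```bash
python3 - <<'E'
from h import *
from scipy.optimize import least_squares
M=np.load("pics/M_g2.npy")
Z=lambda p:(np.array(p)+.5)/1.5-.5
o=[((-.045,.055,.012),Z((302,167))),((.045,.055,.012),Z((456,162))),((-.045,-.055,.012),Z((314,341))),((.045,-.055,.012),Z((453,338))),((-.006,-.03,.056),Z((373,329))),((.016,-.03,.056),Z((411,330)))]
f=lambda p:np.concatenate([wproj(M,chest2w(p,L))[0]-px for L,px in o])
s=least_squares(f,[.523,.211,.518]).x; print(s.round(4),np.degrees(s[2]),f(s).round(1))
print("grip",chest2w(s,(.005,0,.034)).round(4))
p=chest2w(s,(.005,0,.034))[0]; d=p-M[:3,3]; print(d, "tool frame",M[:3,:3].T@d)
E
```

```text
[0.5233 0.2126 0.515 ] 29.509616949579318 [-1.  -1.4  0.6 -0.6 -1.1  0.4  0.4 -0.1 -1.   1.6  1.9  0.2]
grip [[0.5276 0.2151 0.034 ]]
[-0.00349029  0.01601357 -0.06795172] tool frame [0.01593681 0.00363635 0.06796211]
```

Request:
send_rows(motion="-0.1 0.7 -1 0 0 0.5 0.4; -0.1 0.6 -1.5 0 0 0.5 0.4; 0 0.2 -1.5 0 0 0 0.4; 0 0 0 0 0 0 0.4; 0 0 0 0 0 0 0.4")

```text
t: 10.23
eef_pos: [0.5339, 0.2194, 0.0662]
tool_rot: [0.009, 0.505, 0.863, 0.011]
contact_force: [-0.3, 1.0, 0.9]
gripper_width: 0.598
```

```bash
cat > st.py <<'E'
from h import *
M=wpose();o=get_obs();z=M[:3,2]
yaw=np.degrees(np.arctan2(M[1,0],M[0,0]))
rv=np.degrees(np.cross(z,[0,0,-1]))
print("pos",(M[:3,3]*100).round(2),"yaw",yaw.round(2),"level fix rotvec deg",rv.round(2),"w",round(o["gripper_width"]*85,1),"F",o["contact_force"].round(1),"t",o["t"])
E
python3 st.py
```

```text
pos [53.39 21.94  6.62] yaw 119.34 level fix rotvec deg [-0.57  1.48  0.  ] w 50.8 F [-0.3  1.   0.9] t 10.2333
```

Request:
send_rows(motion="-0.3 -0.25 -0.5 -0.3 0.7 0.2 0.4; -0.25 -0.15 -1 -0.2 0.6 0 0.4; -0.1 0 -1 0 0 0 0.4; 0 0 -1 0 0 0 0.4; 0 0 0 0 0 0 0.4; 0 0 0 0 0 0 0.4")

```text
t: 10.73
eef_pos: [0.5275, 0.2159, 0.0289]
tool_rot: [0.001, 0.503, 0.864, 0.001]
contact_force: [-0.1, 0.6, 0.7]
gripper_width: 0.601
```

```bash
python3 st.py; python3 snap.py g3 190 100
```

```text
pos [52.75 21.59  2.89] yaw 119.61 level fix rotvec deg [-0.08  0.16  0.  ] w 51.1 F [-0.1  0.6  0.7] t 10.7333
10.7333 [0.5275 0.2159 0.0289] [8.000e-04 5.030e-01 8.643e-01 1.300e-03] [-0.1  0.6  0.7] 0.6006362645487131
```

View pics/g3_w.png

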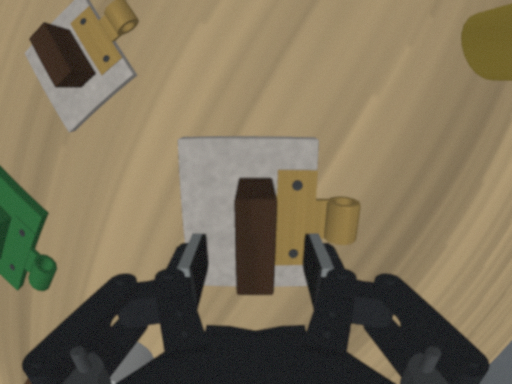

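```bash
python3 - <<'E'
from h import *
from scipy.optimize import least_squares
w=cv2.imread("pics/g3_w.png")[125:305,170:370]
cv2.imwrite("pics/g3z.png",cv2.resize(w,None,fx=3.3,fy=3.3,interpolation=cv2.INTER_CUBIC))
M=np.load("pics/M_g3.npy")
pts=[(-.045,.055,.012),(.045,.055,.012),(.045,-.055,.012),(-.006,.03,.056),(.016,.03,.056),(-.006,-.03,.056),(.016,-.03,.056)]
print(((wproj(M,chest2w([.5233,.2126,.515],pts))-[170,125]+.5)*3.3).round(0).tolist())
E
```

```text
[[24.0, 45.0], [493.0, 44.0], [457.0, 530.0], [212.0, 242.0], [357.0, 242.0], [222.0, 563.0], [346.0, 563.0]]
```

View pics/g3z.png

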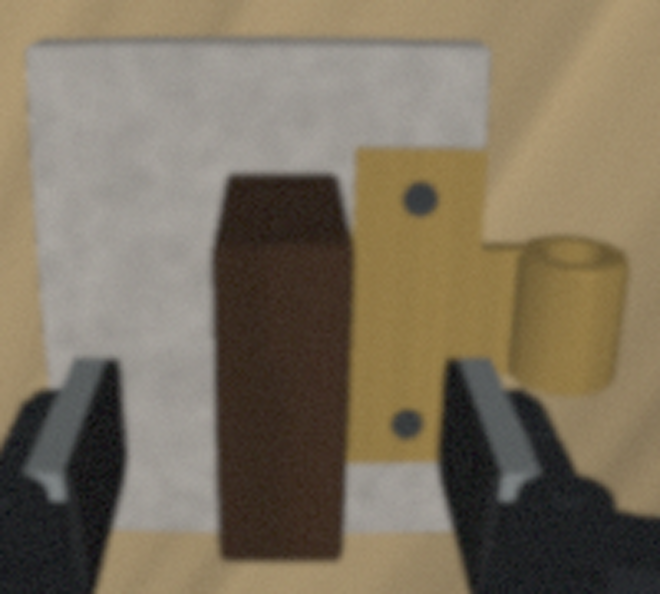

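Request:
send_rows(motion="0 0 -0.5 0 0 0 0.4; 0 0 -0.2 0 0 0 0.4; 0 0 0 0 0 0 0.6; 0 0 0 0 0 0 0.8; 0 0 0 0 0 0 1; 0 0 0 0 0 0 1; 0 0 0 0 0 0 1; 0 0 0 0 0 0 1; 0 0 0 0 0 0 1", newtons=60)

```text
t: 11.58
eef_pos: [0.5284, 0.2161, 0.0229]
tool_rot: [0.002, 0.503, 0.864, 0.002]
contact_force: [-0.0, 0.2, -0.9]
gripper_width: 0.237
```

```bash
python3 st.py
```

```text
pos [52.84 21.61  2.29] yaw 119.57 level fix rotvec deg [-0.11  0.3   0.  ] w 20.1 F [-0.   0.2 -0.9] t 11.5833
```

Request:
send_rows(motion="0 0 1 0 0 0 1; 0 0 2 0 0 0 1; 0 0 3 0 0 0 1; 0 0 3 0 0 0 1; 0 0 3 0 0 0 1; 0 0 3 0 0 0 1; 0 0 3 0 0 0 1; 0 0 3 0 0 0 1; 0 0 2 0 0 0 1; 0 0 1 0 0 0 1; 0 0 0.4 0 0 0 1; 0 0 0 0 0 0 1")

```text
t: 12.58
eef_pos: [0.5211, 0.215, 0.2823]
tool_rot: [0.0, 0.501, 0.865, -0.0]
contact_force: [0.6, -0.2, -2.3]
gripper_width: 0.235
```

```bash
python3 st.py;python3 snap.py l1 190 100
```

```text
pos [52.11 21.5  28.23] yaw 119.85 level fix rotvec deg [0.01 0.01 0.  ] w 19.9 F [ 0.6 -0.2 -2.3] t 12.5833
12.5833 [0.5211 0.215  0.2823] [ 1.000e-04  5.011e-01  8.654e-01 -1.000e-04] [ 0.6 -0.2 -2.3] 0.2345136140516674
```

View pics/l1.png

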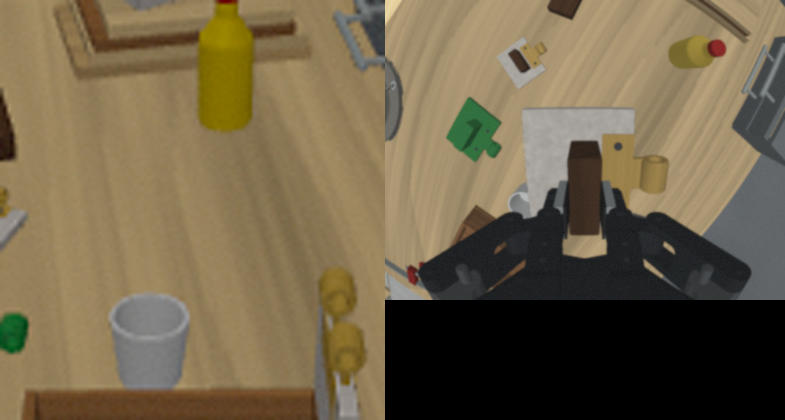

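Request:
send_rows(motion="0.1 -1.5 0 0 0 -1 1; 0.1 -2.5 0 0 0 -2.4 1; 0.1 -2.5 0 0 0 -2.4 1; 0.1 -2.5 0 0 0 -2.4 1; 0.1 -2.5 0 0 0 -2.4 1; 0.1 -2.5 0 0 0 -2.4 1; 0.1 -2.5 0 0 0 -2.4 1; 0.1 -2.5 0 0 0 -2.4 1; 0.1 -2.5 0 0 0 -2.4 1; 0.1 -2.5 0 0 0 -2.4 1; 0.1 -2.5 0 0 0 -2.4 1; 0.1 -2.5 0 0 0 -2.4 1; 0.1 -2.5 0 0 0 -2.4 1; 0 -2.5 0 0 0 -2.4 1; 0 -2.2 0 0 0 -2.4 1; 0 -1.8 0 0 0 -2.2 1; 0 -1 0 0 0 0 1; 0 0 0 0 0 0 1; 0 0 0 0 0 0 1")

```text
t: 14.27
eef_pos: [0.5119, -0.1951, 0.2473]
tool_rot: [-0.027, 0.757, 0.653, -0.013]
contact_force: [-0.3, 0.2, -2.2]
gripper_width: 0.232
```

```bash
python3 st.py;python3 snap.py l2 190 100
```

```text
pos [ 51.19 -19.51  24.73] yaw 81.56 level fix rotvec deg [-1.37 -3.08 -0.  ] w 19.7 F [-0.3  0.2 -2.2] t 14.2667
14.2667 [ 0.5119 -0.1951  0.2473] [-0.0267  0.7567  0.6531 -0.0125] [-0.3  0.2 -2.2] 0.23166725981788994
```

View pics/l2_w.png

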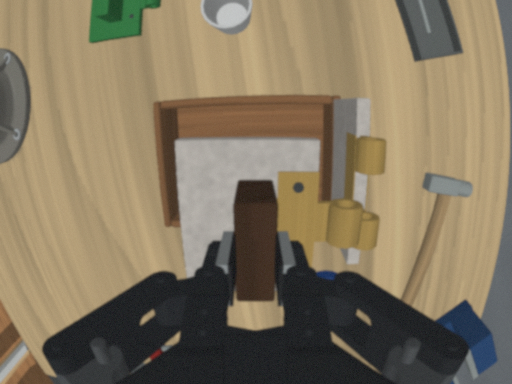

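View pics/l2.png

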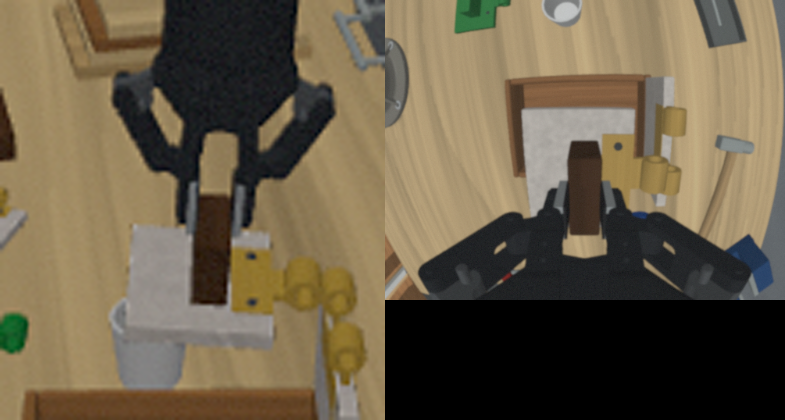

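Request:
send_rows(motion="0 0 1 -0.5 -1.2 0.6 1; 0 0 0.7 -0.5 -1.2 0.6 1; 0 0.2 0 -0.3 -0.6 0.2 1; 0 0 0 0 0 0 1; 0 0 0 0 0 0 1")

```text
t: 14.78
eef_pos: [0.5135, -0.1861, 0.2684]
tool_rot: [0.003, 0.744, 0.668, 0.002]
contact_force: [-0.5, -0.1, 0.1]
gripper_width: 0.234
```

```bash
python3 st.py
```

```text
pos [ 51.35 -18.61  26.84] yaw 83.81 level fix rotvec deg [0.13 0.42 0.  ] w 19.9 F [-0.5 -0.1  0.1] t 14.7833
```

Request:
send_rows(motion="0.6 -0.15 0 0 0.2 -0.3 1; 0.7 -0.15 0 0 0.1 -0.3 1; 0.6 -0.1 0 0 0 0 1; 0 0 0 0 0 0 1; 0 0 0 0 0 0 1")

```text
t: 15.2
eef_pos: [0.5351, -0.19, 0.2684]
tool_rot: [0.002, 0.748, 0.664, -0.0]
contact_force: [0.3, -0.8, -1.8]
gripper_width: 0.236
```

```bash
python3 st.py
```

```text
pos [ 53.51 -19.    26.84] yaw 83.18 level fix rotvec deg [0.14 0.12 0.  ] w 20.1 F [ 0.3 -0.8 -1.8] t 15.2
```

Look at the alignment before descending.

```bash
cat > chk.py <<'E'
from h import *
import sys
n=sys.argv[1]; a=1.54; c=[.493,-.186,-.121]
M=wpose(); w=read_camera("wrist")[:,:,::-1].copy(); s=read_camera("side")[:,:,::-1].copy(); t=read_camera("top")[:,:,::-1].copy()
np.save(f"pics/M_{n}.npy",M)
for nm,i in (("w",w),("s",s),("t",t)): cv2.imwrite(f"pics/{n}_{nm}.png",i)
gap=chest2w(c,[(.105-.11*np.cos(a),y,.088+.11*np.sin(a)) for y in(.044,.018,-.018,-.044)])
# leaf from TCP
yaw=np.arctan2(M[1,0],M[0,0])-np.pi/2; g=M[:3,3]+np.array([np.sin(yaw)*.0008,-np.cos(yaw)*.0008,.0111])
hole=[g[0],g[1],yaw]; H=chest2w(hole,[(.06,y,g[2]-.022) for y in(.014,-.014)])
print("hole",H.mean(0).round(4),"gap",gap.mean(0).round(4)); d=H.mean(0)-gap.mean(0); cc,ss=np.cos(c[2]),np.sin(c[2])
print("chest-frame err mm x,y,z",np.round(1e3*np.array([cc*d[0]+ss*d[1],-ss*d[0]+cc*d[1],d[2]]),1))
def draw(im,P,x0,y0,dx,dy,f):
    o=cv2.resize(im[y0:y0+dy,x0:x0+dx],None,fx=f,fy=f,interpolation=cv2.INTER_CUBIC)
    for k,p in enumerate(P): cv2.circle(o,tuple(int(v) for v in (p-[x0,y0]+.5)*f),2,(0,0,255) if k<4 else (255,0,0),-1)
    return o
A=np.r_[gap,H]
W=draw(w,wproj(M,A),300,90,110,190,3); S=draw(s,proj("side",A),225,150,80,114,5)
o=np.zeros((570,790,3),np.uint8); o[:570,:330]=W; o[:570,330:730]=S; cv2.imwrite(f"pics/{n}.png",o)
T=draw(t,proj("top",A),270,150,100,80,6); cv2.imwrite(f"pics/{n}_tz.png",T)
E
python3 chk.py c1
```

```text
hole [ 0.5946 -0.198   0.2575] gap [ 0.5939 -0.1983  0.1979]
chest-frame err mm x,y,z [ 0.6  0.4 59.6]
```

View pics/c1.png

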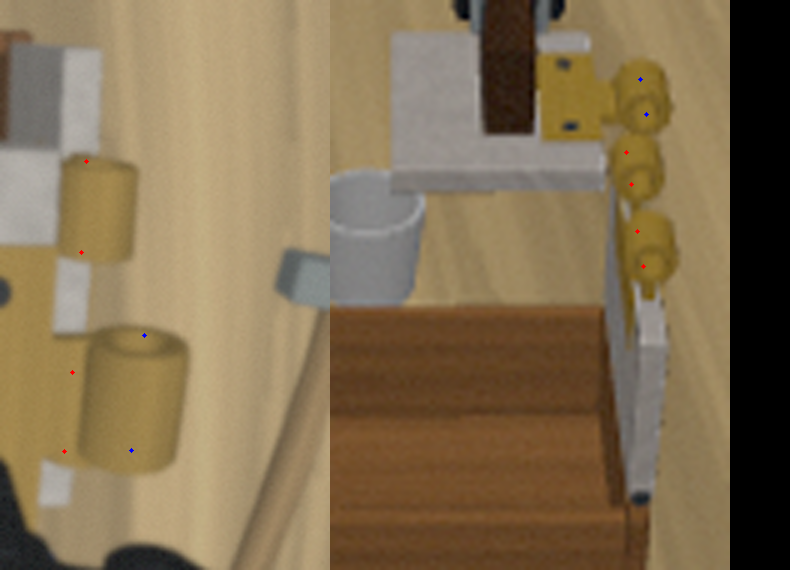

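View pics/c1_tz.png

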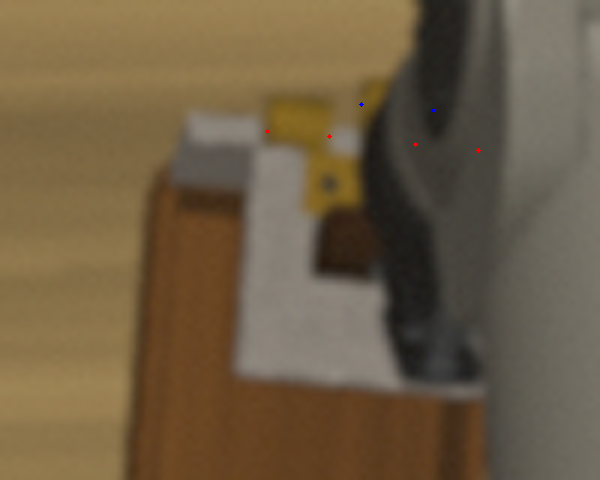

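Request:
send_rows(motion="0.2 0 -0.7 0 0 0 1; 0.2 0 -1 0 0 0 1; 0 0 -1 0 0 0 1; 0 0 -0.4 0 0 0 1; 0 0 0 0 0 0 1; 0 0 0 0 0 0 1")

```text
t: 15.85
eef_pos: [0.5372, -0.19, 0.2327]
tool_rot: [0.001, 0.748, 0.664, -0.001]
contact_force: [0.0, -0.3, -1.7]
gripper_width: 0.236
```

```bash
sed -i 's/a=1.54/a=1.58/' chk.py; python3 st.py; python3 chk.py c2
```

```text
pos [ 53.72 -19.    23.27] yaw 83.15 level fix rotvec deg [ 0.13 -0.05  0.  ] w 20.0 F [ 0.  -0.3 -1.7] t 15.85
hole [ 0.5967 -0.198   0.2218] gap [ 0.5982 -0.1988  0.198 ]
chest-frame err mm x,y,z [-1.6  0.6 23.8]
```

View pics/c2.png

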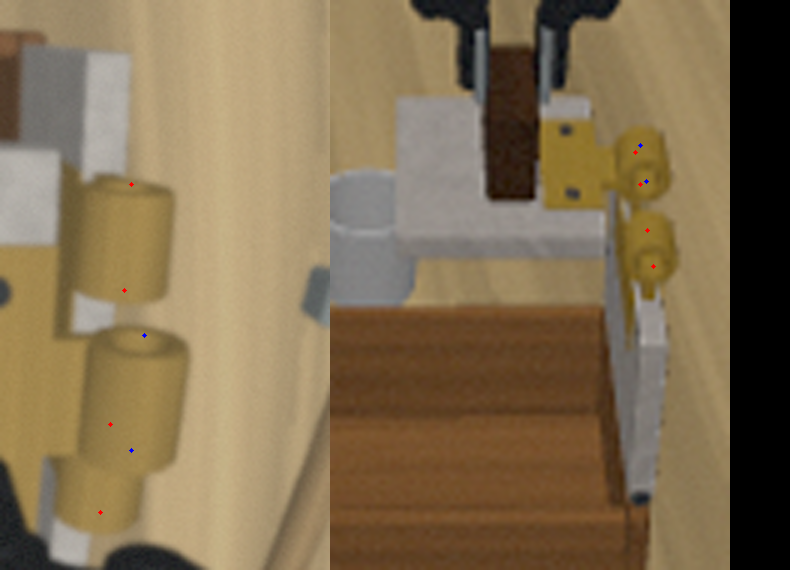

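Request:
send_rows(motion="0.1 0 -0.4 0 0 0 1; 0.1 0 -0.6 0 0 0 1; 0 0 -0.6 0 0 0 1; 0 0 -0.3 0 0 0 1; 0 0 0 0 0 0 1; 0 0 0 0 0 0 1")

```text
t: 16.5
eef_pos: [0.5407, -0.1903, 0.2136]
tool_rot: [0.002, 0.748, 0.664, -0.0]
contact_force: [0.1, -0.9, -1.7]
gripper_width: 0.23
```

```bash
python3 st.py; python3 chk.py c3
```

```text
pos [ 54.07 -19.03  21.36] yaw 83.14 level fix rotvec deg [0.2  0.15 0.  ] w 19.6 F [ 0.1 -0.9 -1.7] t 16.5
hole [ 0.6001 -0.1983  0.2027] gap [ 0.5982 -0.1988  0.198 ]
chest-frame err mm x,y,z [1.8 0.7 4.7]
```

View pics/c3.png

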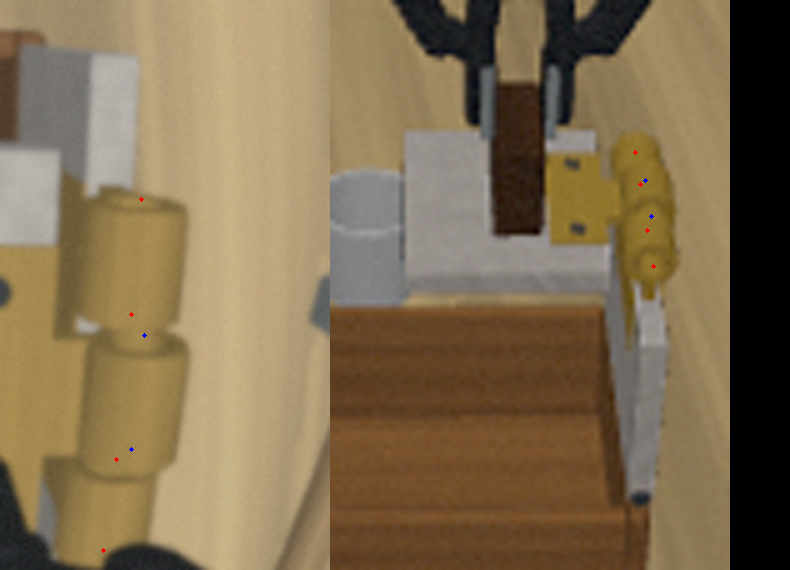

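Request:
send_rows(motion="-0.1 0 -0.2 0 0 0 1; 0 0 -0.15 0 0 0 1; 0 0 -0.05 0 0 0 1; 0 0 0 0 0 0 1; 0 0 0 0 0 0 1")

```text
t: 17.07
eef_pos: [0.5402, -0.1905, 0.2103]
tool_rot: [0.003, 0.748, 0.663, 0.0]
contact_force: [-0.6, -0.0, -1.1]
gripper_width: 0.233
```

```bash
python3 st.py; python3 chk.py c4
```

```text
pos [ 54.02 -19.05  21.03] yaw 83.13 level fix rotvec deg [0.25 0.26 0.  ] w 19.8 F [-0.6 -0.  -1.1] t 17.0667
hole [ 0.5996 -0.1985  0.1994] gap [ 0.5982 -0.1988  0.198 ]
chest-frame err mm x,y,z [1.4 0.4 1.5]
```

View pics/c4.png

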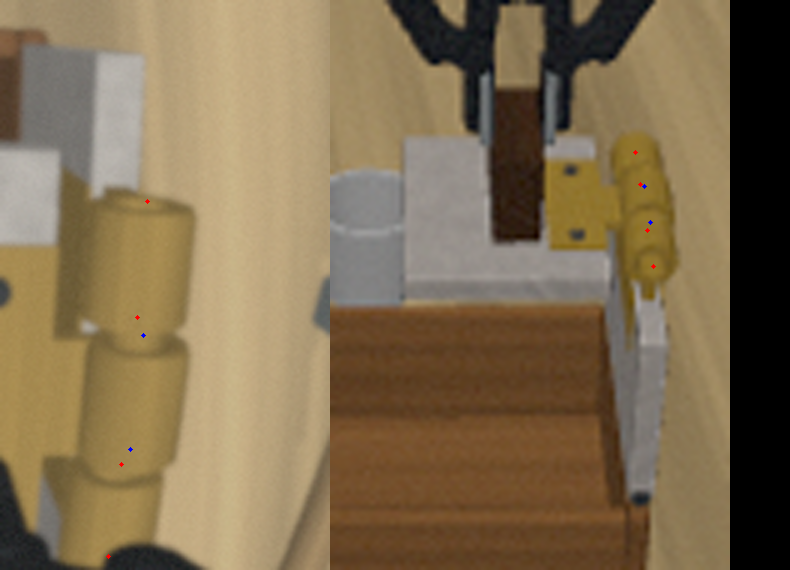

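Request:
send_rows(motion="-0.15 0 -0.12 0 0 0 1; -0.1 0 -0.1 0 0 0 1; 0 0 0 0 0 0 1; 0 0 0 0 0 0 1")

```text
t: 17.55
eef_pos: [0.5375, -0.1906, 0.2081]
tool_rot: [0.003, 0.748, 0.663, 0.0]
contact_force: [0.6, -0.6, -1.6]
gripper_width: 0.235
```

```bash
python3 st.py; python3 chk.py c5; python3 - <<'E'
import cv2,numpy as np
a=cv2.imread("pics/c5_s.png")[170:215,270:310]; b=cv2.imread("pics/c5_w.png")[140:285,300:375]
o=np.zeros((580,790,3),np.uint8)
A=cv2.resize(a,None,fx=12,fy=12,interpolation=cv2.INTER_CUBIC); o[:540,:480]=A
B=cv2.resize(b,None,fx=4,fy=4,interpolation=cv2.INTER_CUBIC); o[:580,485:785]=B
cv2.imwrite("pics/c5z.png",o)
E
```

```text
pos [ 53.75 -19.06  20.81] yaw 83.13 level fix rotvec deg [0.25 0.27 0.  ] w 20.0 F [ 0.6 -0.6 -1.6] t 17.55
hole [ 0.5969 -0.1985  0.1972] gap [ 0.5982 -0.1988  0.198 ]
chest-frame err mm x,y,z [-1.3  0.1 -0.8]
```

View pics/c5z.png

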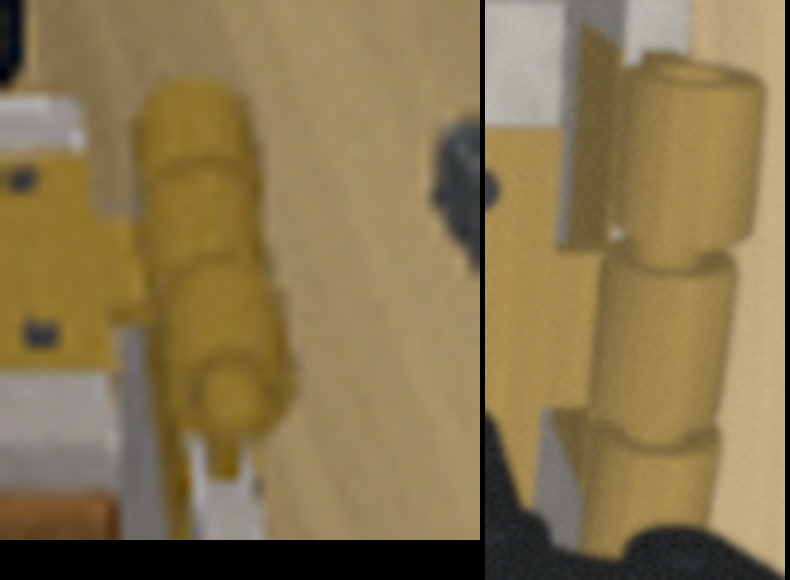

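```bash
cat > edge.py <<'E'
from h import *
import sys
from scipy.optimize import least_squares
n=sys.argv[1]; M=np.load(f"pics/M_{n}.npy"); w=cv2.imread(f"pics/{n}_w.png").astype(float)
g=cv2.GaussianBlur(w,(0,0),.8)
f=g[:,:,0]/(g.sum(2)) # blue fraction: low for brass
rows=np.arange(160,276,2); ed=[]
for v in rows:
    lo,hi=330,375
    seg=f[v,lo:hi]; d=np.diff(seg)
    i=int(np.argmax(d)); 
    a=d[max(i-2,0):i+3]; ed.append(lo+max(i-2,0)+.5+(a*np.arange(len(a))).sum()/a.sum())
ed=np.array(ed); print([(int(v),round(e,1)) for v,e in zip(rows,ed)])
c=[.493,-.186,-.121]
t=np.linspace(0,2*np.pi,120)
def sil(axx,axyaw,z,y0,y1,vs):
    # tube axis: chest-frame x offset axx at y=0, yaw rel chest
    ys=np.linspace(y0,y1,12); U=[];V=[]
    for y in ys:
        ring=np.c_[axx-np.sin(axyaw)*y+.012*np.cos(t),0*t+y,z+.012*np.sin(t)]
        P=wproj(M,chest2w(c,ring)); k=P[:,0].argmax(); U.append(P[k,0]);V.append(P[k,1])
    o=np.argsort(V); return np.interp(vs,np.array(V)[o],np.array(U)[o]),min(V),max(V)
def fitt(parts,z):
    def r(p):
        out=[]
        for y0,y1,va,vb in parts:
            m=(rows>=va)&(rows<=vb); out.append(sil(p[0],p[1],z,y0,y1,rows[m])[0]-ed[m])
        return np.concatenate(out)
    s=least_squares(r,[.104,0],loss='soft_l1'); return s.x,r(s.x)
zl=.198; zf=M[2,3]+.0111-.022
B=eval(sys.argv[2]) # far rows, leaf rows, near rows
far=(.018,.044)+B[0]; leaf=(-.014,.014)+B[1]; near=(-.044,-.018)+B[2]
for nm,ps,z in (("far",[far],zl),("near",[near],zl),("lid",[far,near],zl),("leaf",[leaf],zf)):
    s,r=fitt(ps,z); print(nm,"x mm",(s[0]*1e3).round(2),"yaw deg",np.degrees(s[1]).round(2),"rms px",np.sqrt((r**2).mean()).round(2))
E
python3 edge.py c5 "[(166,196),(210,244),(252,268)]"
```

```text
[(160, np.float64(368.5)), (162, np.float64(369.4)), (164, np.float64(369.4)), (166, np.float64(369.3)), (168, np.float64(368.9)), (170, np.float64(368.8)), (172, np.float64(368.7)), (174, np.float64(368.4)), (176, np.float64(368.3)), (178, np.float64(368.0)), (180, np.float64(367.8)), (182, np.float64(367.6)), (184, np.float64(367.5)), (186, np.float64(367.4)), (188, np.float64(367.0)), (190, np.float64(366.7)), (192, np.float64(366.6)), (194, np.float64(366.5)), (196, np.float64(365.9)), (198, np.float64(331.2)), (200, np.float64(331.1)), (202, np.float64(360.5)), (204, np.float64(360.7)), (206, np.float64(361.6)), (208, np.float64(362.2)), (210, np.float64(362.3)), (212, np.float64(361.9)), (214, np.float64(361.7)), (216, np.float64(361.4)), (218, np.float64(361.2)), (220, np.float64(360.8)), (222, np.float64(360.5)), (224, np.float64(360.3)), (226, np.float64(359.9)), (228, np.float64(359.7)), (230, np.float64(359.5)), (232, np.float64(359.3)), (234, np.float64(358.8)), (236, np.float64(358.5)), (238, np.float64(358.3)), (240, np.float64(357.8)), (242, np.float64(357.5)), (244, np.float64(356.7)), (246, np.float64(356.9)), (248, np.float64(357.6)), (250, np.float64(357.8)), (252, np.float64(357.9)), (254, np.float64(357.7)), (256, np.float64(357.4)), (258, np.float64(357.1)), (260, np.float64(356.7)), (262, np.float64(356.4)), (264, np.float64(355.9)), (266, np.float64(355.6)), (268, np.float64(355.4)), (270, np.float64(355.3)), (272, np.float64(341.5)), (274, np.float64(338.4))]
far x mm 104.3 yaw deg 0.05 rms px 0.1
near x mm 104.1 yaw deg 0.13 rms px 0.07
lid x mm 104.22 yaw deg -0.1 rms px 0.09
leaf x mm 103.02 yaw deg -0.72 rms px 0.22
```

Request:
send_rows(motion="0.15 0 0.08 0 0 0.5 1; 0 0 0 0 0 0 1; 0 0 0 0 0 0 1")

```text
t: 17.95
eef_pos: [0.5394, -0.1905, 0.2091]
tool_rot: [0.003, 0.745, 0.667, 0.0]
contact_force: [0.0, -1.6, -2.0]
gripper_width: 0.233
```

```bash
python3 st.py; python3 chk.py c6; python3 edge.py c6 "[(166,196),(212,242),(254,268)]" | tail -4; python3 - <<'E'
import sys; sys.argv=["","c6","[(166,196),(212,242),(254,268)]"]
import io,contextlib
with contextlib.redirect_stdout(io.StringIO()): exec(open("edge.py").read())
print([(int(v),round(float(e),1)) for v,e in zip(rows,ed)][17:30],[(int(v),round(float(e),1)) for v,e in zip(rows,ed)][38:50])
for y0,y1,z,x in ((.018,.044,zl,.1042),(-.014,.014,zf,.1042),(-.044,-.018,zl,.1042)): print(sil(x,0,z,y0,y1,rows)[1:])
E
```

```text
pos [ 53.94 -19.05  20.91] yaw 83.69 level fix rotvec deg [0.25 0.3  0.  ] w 19.8 F [ 0.  -1.6 -2. ] t 17.95
hole [ 0.599  -0.1979  0.1982] gap [ 0.5982 -0.1988  0.198 ]
chest-frame err mm x,y,z [0.6 0.9 0.2]
far x mm 104.05 yaw deg -0.42 rms px 0.13
near x mm 104.65 yaw deg -0.84 rms px 0.07
lid x mm 104.24 yaw deg -0.06 rms px 0.13
leaf x mm 104.93 yaw deg 0.24 rms px 0.09
[(194, 363.3), (196, 363.2), (198, 362.5), (200, 360.6), (202, 359.6), (204, 360.6), (206, 361.7), (208, 362.3), (210, 362.2), (212, 361.8), (214, 361.5), (216, 361.4), (218, 361.2)] [(236, 358.5), (238, 358.2), (240, 357.7), (242, 357.4), (244, 356.3), (246, 354.4), (248, 354.0), (250, 354.6), (252, 354.7), (254, 354.4), (256, 354.3), (258, 353.7)]
(np.float64(159.65402157200597), np.float64(198.9352063172649))
(np.float64(204.8318531684577), np.float64(242.66204302715377))
(np.float64(247.62283927249527), np.float64(278.107990537099))
```

View pics/c6.png

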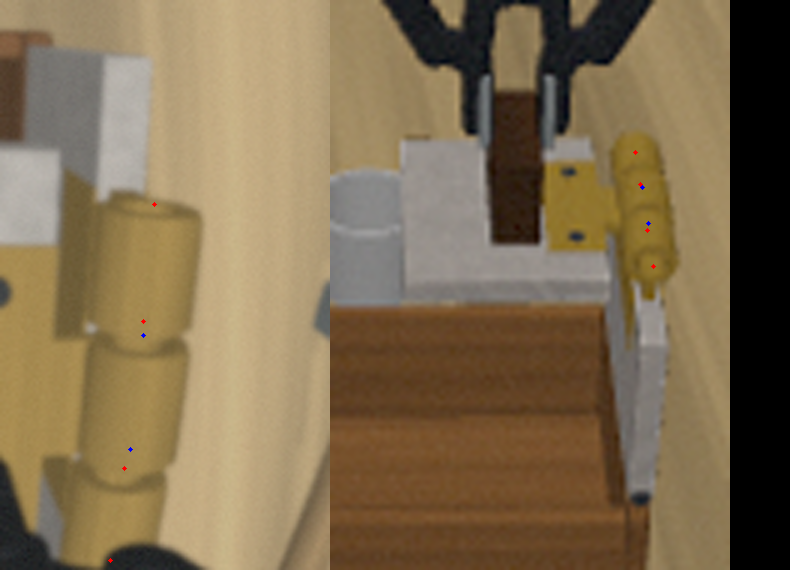

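Request:
send_rows(motion="-0.05 0 0 0 0 0 1; 0 0 0 0 0 0 1; 0 0 0 0 0 0 1; 0 0 0 0 0 0 1; 0 0 0 0 0 0 1; 0 0 0 0 0 0 1")

```text
t: 18.6
eef_pos: [0.5387, -0.1905, 0.209]
tool_rot: [0.003, 0.745, 0.667, 0.0]
contact_force: [-0.9, 0.1, -1.9]
gripper_width: 0.237
```

```bash
python3 st.py; python3 chk.py c7; python3 edge.py c7 "[(166,196),(212,242),(254,268)]" | tail -4;python3 st.py; python3 st.py
```

```text
pos [ 53.87 -19.05  20.9 ] yaw 83.68 level fix rotvec deg [0.25 0.29 0.  ] w 20.2 F [-0.9  0.1 -1.9] t 18.6
hole [ 0.5982 -0.1979  0.1981] gap [ 0.5982 -0.1988  0.198 ]
chest-frame err mm x,y,z [-0.1  0.9  0.1]
far x mm 103.91 yaw deg -0.69 rms px 0.09
near x mm 104.71 yaw deg -1.01 rms px 0.08
lid x mm 104.23 yaw deg -0.1 rms px 0.13
leaf x mm 104.21 yaw deg 0.27 rms px 0.1
pos [ 53.87 -19.06  20.91] yaw 83.67 level fix rotvec deg [0.25 0.29 0.  ] w 19.9 F [-0.6  0.  -1.9] t 18.75
pos [ 53.87 -19.06  20.91] yaw 83.67 level fix rotvec deg [0.25 0.29 0.  ] w 19.9 F [-0.6  0.  -1.9] t 18.75
```

View pics/c7.png

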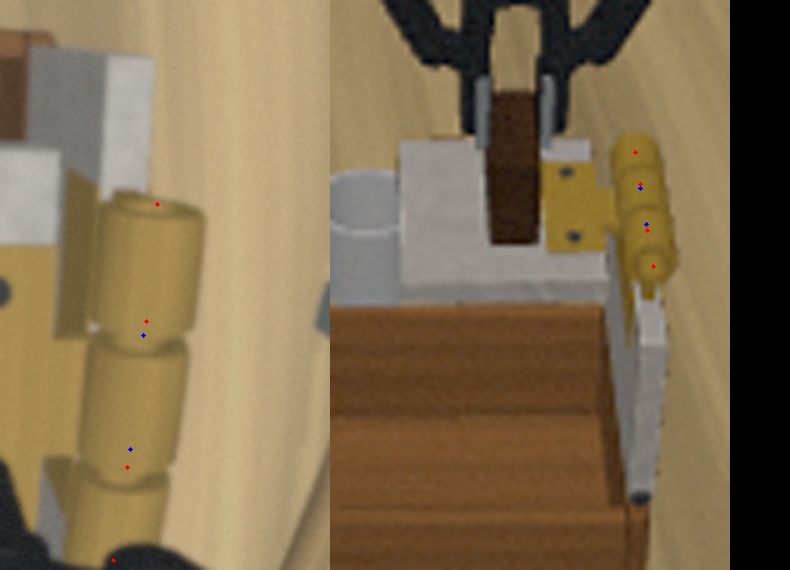

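```bash
python3 -c "
from station import *
print(hand_in())"
```

```text
the job is handed in; nothing more can be done
None
```

I folded the lid half on the box upright, at about 1.57 rad by the cameras. I then took the larger white loose half by its handle, lowered its knuckle into the gap, and handed in at 18.75 s while still holding it there. `hand_in()` reported no verdict.

Final checks before handing in:

| Check | Result |
|---|---|
| Front to rear | within about 0.1 mm (wrist image edges: 104.21 mm against 104.23 mm for the lid) |
| Vertical | about 0.1 mm off |
| Along the hole axis | about 0.9 mm off mid-gap |
| Yaw between the two hole axes | under 0.5° |
| Tilt from level | about 0.4° |
| Force at the wrist | about 1.9 N down, which is the loose half's own weight, so it does not appear to lean on the box or lid |

- **Vertical not confirmed by image:** the vertical figure comes from the arm's pose and the grasp height, because the side camera barely sees height along that axis.
- **Readings that disagreed:** early lid-angle readings ran from 1.53 to 1.58 rad. The final pictures agreed on about 1.57 to 1.58. The wrist camera also showed a shift of roughly 1.8 mm on both parts, so I aligned them relative to each other.
- **Other objects:** the arm met no unexpected force on the way. I did not measure the other things' positions again at the end.

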